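# Stand the fallen spray can up in its deep bin

## Robot

A 7-joint arm with a two-finger parallel gripper is mounted at the origin on the work surface. World frame = base frame: x ahead of the robot, y to its left, z up, the work surface at z = 0. Lengths are in m, angles in rad, forces in N, time in s.
With the tool pointing down it reaches from about 0.4 to 0.9 m from the base axis. Payload 5.6 kg.
Tool frame: the origin (TCP) lies at the very end of the fingers, on their centre line; the grasp point (between the pads) lies r.grip_point_offset behind it (r.grip_point_offset is the distance from the TCP to the grasp point, in m); y points along the fingers, z is the direction in which the jaws open and shut, and the axes are right-handed (so a half turn about y gives the same grasp; the last joint's range is limited). The gripper opens to 92 mm and grips with 3 to 60 N. Pads are 20 mm wide; open, the fingers measure 128 mm over their backs; the gripper's body (75 mm by 189 mm) begins 69 mm behind the grasp point.
Start: joints at [1.233, 0.468, -0.012, 1.603, 0.006, 1.071, -0.056], TCP at [0.189, -0.622, 0.215] pointing down, gripper open.
Joint ranges: [-2.53, 2.53], [-0.31, 2.02], [-1.57, 1.55], [0.28, 2.44], [-1.29, 4.43], [0.15, 1.84], [-2.92, 2.92]. Speed limits (rad/s): [2.57, 2.57, 3.14, 3.14, 3.14, 3.14, 3.14].

## Interface

Orientations are given as a rotation vector (axis times angle).
In Python, from workcell import r gives the robot as it stands. The module is installed in compiled form; this text tells all that it offers.
- The arm moves only by the tool servo_tool, never from a script. Its argument "moves" is a list that holds one entry, the list of rows, each a list of 7 numbers: the shift along the tool's x, y, z in units of 100 mm (1.0 is 100 mm), then the turn, a rotation vector about the tool's x, y, z in units of pi/2 rad (1.0 is pi/2 rad), then the closure, from -1 (fully open) to 1 (shut). In form: [[[dx, dy, dz, rx, ry, rz, jaw], ...]]. A call has exactly 10 rows; each row is the pose to reach, as a shift and turn from the pose measured when the call began, along the tool's axes at that moment; what a row does not reach only later rows make up. A row lasts 1/10 s, in which the tool goes at most 50 mm and 8.59 degrees, less where a joint would pass 70% of its speed; a pose out of reach is approached as far as the arm can. A call with a number of a shift or a turn outside -1 to 1 is refused whole. A call with a gripper value outside its range is refused whole. The fingers move at their own pace and stop on an object; "squeeze" is the grip in N (left out, the last holds). Time passes only in rows, so rows that repeat a pose let the fingers close, or fill a call up. It gives the time, the measured TCP pose, the force and the opening at its end, in the units of the state.
- r.observe(): the state, without advancing time (a new reading comes with each control period).
- r.camera(name): name is "side" or "top" or "wrist"; returns the picture (384x512x3 uint8, blue, green, red); there is no depth.
- r.camera_params(name): a dict with "vertical_fov" (degrees; the focal length in pixels is half the picture's height over the tangent of half this angle, whatever the lens; pixels are square), "cx", "cy" (the principal point, pixels), "eye" and "orientation" of the camera in the world. Camera axes: x right, y down, z forward; pixel columns grow to the right and rows downward; lengths in m; the calibration is good to about 2 mm. A picture is of the moment at which its call begins: read the wrist's pose just before it. camera_params takes no time and is no camera call; for the wrist camera it gives the pose at the moment of the call.
- r.job_done(): hands the job in, once; it reports no verdict.
The state is a dict: "time": time; "joint_positions": joint angles; "qd": joint speeds; "joint_torque": joint torques, N m; "tcp_pos": TCP position; "tcp_rot": TCP orientation; "ft_force": force on the tool from outside, world axes, zero at the start; "ft_torque": the same for the moment, N m; "opening": finger opening in m.
Only numpy, scipy, OpenCV 4.12 (cv2) and the standard library are available. Lean on these libraries where they do the work, as an engineer would, in place of code of your own. Each camera call takes 0.05 s, during which the arm holds its last target.

## Task

The red-capped spray can has fallen over inside its deep grey bin and will leak: tip it upright and leave it standing on its foot on the floor of that bin. Do not lift it out over the rim and do not drop it. The green-capped can in the other bin is empty and stays as it lies.

Things in the scene. Friction and masses are not known exactly. Their poses are not given: they have to be found in the camera images.
- red_can_mid (a point): Slim spray can, red cap and band: a plain cylinder 44 mm across, 195 mm long, 0.18 to 0.37 kg. Starts wedged slantwise: foot on the bin's floor at one end, side on the opposite rim, leaning about 42 degrees towards the bin's +x, cap about 20 mm above the rim. Grip it across (along the bin's y) at rim height. Origin: its centre, on the axis, 97.5 mm from either end; z from foot to cap.
- green_can_mid (a point): The same can with a green cap and band, slanting in the other bin in the same way; it stays as it lies. Origin at its centre, z from foot to cap.
- red_bin: Deep open grey plastic bin, fixed to the bench, holding the red-capped can. Inside 160 mm along its x, 170 mm along its y, 140 mm deep; walls and floor 6 mm thick: 172 x 182 mm outside, rim 146 mm above the bench. Origin at the centre of its underside (inner floor 6 mm above it), z up; the can leans towards its +x.
- green_bin: The same bin, in which the green-capped can lies; same sizes, origin and axes.
There are look-alikes about, which are no part of the job. Of the things that look like the part that bears red_can_mid, the smaller one is meant.

How it is judged:
By the outcome, as a careful person would: the job done as asked, in the order asked, and still so for the second after the job is handed in, with the robot touching nothing.
It also fails if it takes over 32 s, if anything falls off the work surface, if the arm or the gripper's body presses on something with over 40 N, if the wrist force passes 120 N, or if a joint passes its speed limit or range.

## Working session

There is one attempt and no reset: what is moved stays moved. The work goes in short steps, Python scripts to look and compute and a tool call to move; the robot and the scene stay as the last step left them, time stands still between calls to the robot, and variables do not carry over. Pictures are saved under pics/ and viewed, and the job is handed in when it is done.

Besides the shell and the picture viewer there is one more tool, called after "Request:" as name(argument=value, ...), one argument or row to a line, values as JSON. servo_tool: Moves the arm, as the interface text tells. Shifts and turns lie within -1 to 1; 1 stands for 100 mm of shift or pi/2 rad of turn. Its arguments: {"type":"object","properties":{"moves":{"type":"array","items":{"type":"array","items":{"type":"array","items":{"type":"number"}}}},"squeeze":{"type":"number"}},"required":["moves"]}

```bash
mkdir -p pics; python3 - <<'E'
from workcell import r
import cv2
for n in("side","top","wrist"):
    p=r.camera_params(n);print(n,p)
    cv2.imwrite(f"pics/{n}0.png",r.camera(n))
print(r.observe(),r.grip_point_offset)
E
```

```text
side {'vertical_fov': 43.027198218982946, 'cx': 253.40871477213665, 'cy': 188.4826097804768, 'eye': array([0.83816287, 0.91340436, 0.95106385]), 'orientation': array([-0.56465255, -2.66889335,  1.18707678])}
top {'vertical_fov': 52.34042911835244, 'cx': 253.58332543692845, 'cy': 192.09647885764323, 'eye': array([0.37469134, 0.06738512, 1.0125434 ]), 'orientation': array([-2.15700586,  2.19522296, -0.13311378])}
wrist {'vertical_fov': 59.74297478147398, 'cx': 264.0785096881924, 'cy': 199.2518494166016, 'eye': array([ 0.2586384 , -0.60016244,  0.38297042]), 'orientation': array([ 2.34388297, -1.74093405, -0.23446015])}
{'time': 0.15, 'joint_positions': array([ 1.23299845,  0.46819473, -0.01163094,  1.6033736 ,  0.00599314,
        1.0714011 , -0.05630439]), 'qd': array([ 2.72122172e-04, -3.77228012e-03,  1.20066391e-03, -1.99117183e-03,
       -8.99571778e-04, -3.15833399e-04, -5.37453177e-05]), 'joint_torque': array([ 5.50316472e-04, -5.20953369e+01, -1.24767990e-02, -2.43978721e+01,
       -5.66944038e-02,  1.52756448e-02,  1.24056955e-04]), 'tcp_pos': array([ 0.18868779, -0.62155846,  0.21386223]), 'tcp_rot': array([-0.30656448,  2.06448624, -2.0617487 ]), 'ft_force': array([ 0.08997742,  0.36649352, -0.46302334]), 'ft_torque': array([-0.04817099,  0.00504743,  0.00359957]), 'opening': 0.09175830387034678} 0.0187
```

View pics/side0.png

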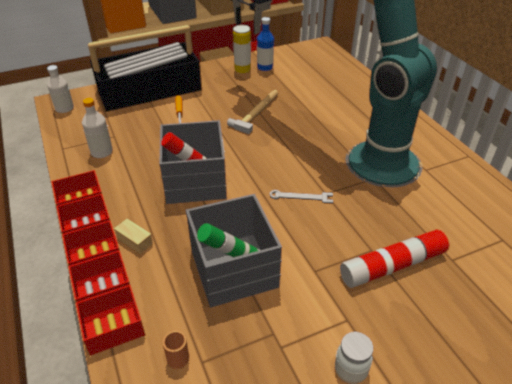

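View pics/top0.png

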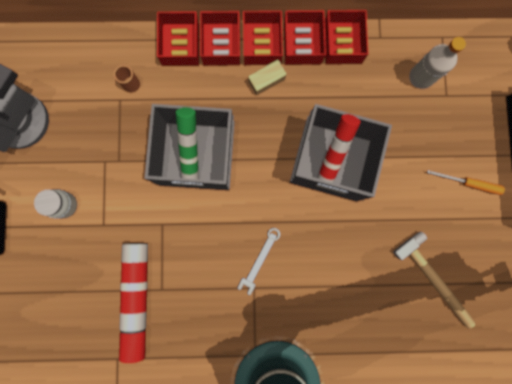

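View pics/wrist0.png

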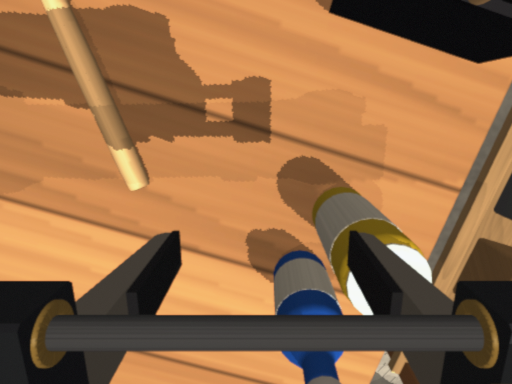

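```bash
python3 - <<'E'
import cv2
a=cv2.imread("pics/top0.png")[95:210,280:400]
cv2.imwrite("pics/topc.png",cv2.resize(a,None,fx=5,fy=5,interpolation=cv2.INTER_CUBIC))
a=cv2.imread("pics/side0.png")[110:210,145:245]
cv2.imwrite("pics/sidec.png",cv2.resize(a,None,fx=6,fy=6,interpolation=cv2.INTER_CUBIC))
E
```

```text
(no output)
```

View pics/topc.png

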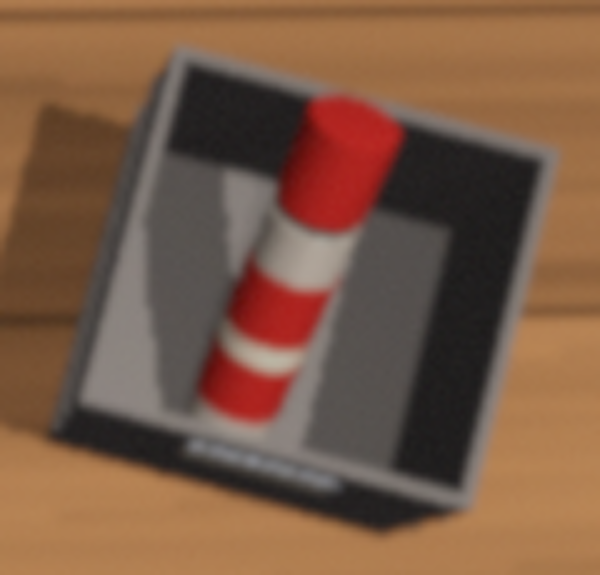

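View pics/sidec.png

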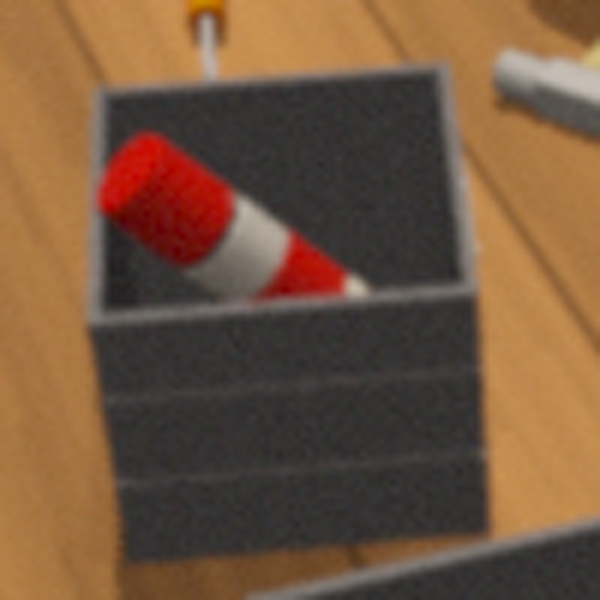

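```bash
cat > h.py <<'E'
import numpy as np
from scipy.spatial.transform import Rotation as R
def ray(p,u,v):
    f=192/np.tan(np.radians(p['vertical_fov'])/2)
    d=R.from_rotvec(p['orientation']).apply([(u-p['cx'])/f,(v-p['cy'])/f,1]); return np.array(p['eye']),d
def atz(p,u,v,z):
    e,d=ray(p,u,v); return e+d*(z-e[2])/d[2]
def proj(p,X):
    f=192/np.tan(np.radians(p['vertical_fov'])/2)
    c=R.from_rotvec(p['orientation']).inv().apply(np.atleast_2d(X)-p['eye'])
    return c[:,:2]/c[:,2:]*f+[p['cx'],p['cy']]
E
python3 - <<'E'
from workcell import r
from h import *
from scipy.optimize import least_squares
t=r.camera_params("top");s=r.camera_params("side")
for n,p,o,k,L in(("top",t,(280,95),5,[(178,48),(557,150),(468,507),(66,422)]),("topin",t,(280,95),5,[(187,67),(543,160),(465,488),(82,403)]),("side",s,(145,110),6,[(97,90),(447,66),(480,290),(92,324)])):
    P=np.array([atz(p,(u+.5)/k-.5+o[0],(v+.5)/k-.5+o[1],.146) for u,v in L])
    print(n,P[:,:2].round(4).tolist(),P.mean(0).round(4))
    e=[np.linalg.norm(P[i]-P[(i+1)%4]).round(4) for i in range(4)];print(e)
# red cap: top end centre in both
def pt(p,u,v,o,k):return ray(p,(u+.5)/k-.5+o[0],(v+.5)/k-.5+o[1])
for a,b in(((355,122),(135,172)),):
    e1,d1=pt(t,*a,(280,95),5);e2,d2=pt(s,*b,(145,110),6)
    x=np.linalg.lstsq(np.c_[d1,-d2],e2-e1,rcond=None)[0];print(e1+d1*x[0],e2+d2*x[1])
E
```

```text
top [[0.6653, -0.0938], [0.6151, -0.2659], [0.452, -0.2167], [0.4934, -0.0374]] [ 0.5565 -0.1535  0.146 ]
[np.float64(0.1792), np.float64(0.1704), np.float64(0.184), np.float64(0.181)]
topin [[0.6563, -0.0977], [0.6106, -0.2592], [0.4606, -0.2158], [0.5018, -0.0449]] [ 0.5573 -0.1544  0.146 ]
[np.float64(0.1679), np.float64(0.1561), np.float64(0.1758), np.float64(0.1633)]
side [[0.6119, -0.2638], [0.4507, -0.2143], [0.4997, -0.0448], [0.663, -0.0914]] [ 0.5563 -0.1536  0.146 ]
[np.float64(0.1686), np.float64(0.1764), np.float64(0.1698), np.float64(0.1798)]
[ 0.62340414 -0.16796516  0.16675161] [ 0.61936885 -0.16585519  0.16497788]
```

```bash
python3 - <<'E'
from workcell import r
from h import *
from scipy.optimize import least_squares
t=r.camera_params("top");s=r.camera_params("side")
def pt(p,u,v,o,k):return ray(p,(u+.5)/k-.5+o[0],(v+.5)/k-.5+o[1])
E=[pt(t,*a,(280,95),5) for a in((300,140),(270,217),(237,300),(207,370),(395,165),(357,245),(330,300),(300,360))]
E+=[pt(s,*a,(145,110),6) for a in((185,153),(235,190),(290,233),(125,218),(180,255),(225,285))]
def f(q):
    x,y,yaw,lean=q
    a=np.array([np.sin(lean)*np.cos(yaw),np.sin(lean)*np.sin(yaw),np.cos(lean)]);c=np.array([x,y,.166])
    out=[]
    for e,d in E:
        n=np.cross(d,a);out.append(abs(np.dot(c-e,n)/np.linalg.norm(n))-.022)
    return np.array(out)
q=least_squares(f,[.621,-.167,-.29,.73]);print(q.x,np.degrees(q.x[2:]),(1000*q.fun).round(1))
c=[np.cos(np.radians(-16.5)),np.sin(np.radians(-16.5))];d=q.x[:2]-[.557,-.154];print("in bin",d@c,d@[-c[1],c[0]])
o=r.observe();print(R.from_rotvec(o['tcp_rot']).as_matrix().round(3))
E
```

```text
[ 0.61978105 -0.16873715 -0.29687401  0.72080953] [-17.00962791  41.29934381] [-0.5 -1.3 -1.9 -1.5 -0.3 -0.9 -1.7 -2.8 -2.4 -2.1 -2.6 -1.4 -2.6 -3.7]
in bin 0.06438128765818435 0.0037005140670889696
[[-0.957 -0.     0.291]
 [-0.291  0.001 -0.957]
 [ 0.    -1.    -0.001]]
```

Request:
servo_tool(
  moves=[
    [[-0.1,0,-0.1,0,0.02,0,-1],[-0.2,-0.02,-0.2,0,0.04,0,-1],[-0.3,-0.04,-0.3,0,0.06,0,-1],[-0.4,-0.06,-0.4,0,0.08,0,-1],[-0.5,-0.08,-0.5,0,0.1,0,-1],[-0.6,-0.1,-0.6,0,0.12,0,-1],[-0.7,-0.1,-0.7,0,0.14,0,-1],[-0.8,-0.1,-0.8,0,0.16,0,-1],[-0.9,-0.1,-0.9,0,0.18,0,-1],[-1,-0.1,-1,0,0.19,0,-1]],
  ],
)

```text
time: 1.15
tcp_pos: [0.2555, -0.4961, 0.2238]
tcp_rot: [-0.004, -2.221, 2.217]
ft_force: [-0.6, -0.4, 0.7]
opening: 0.0917
```

Request:
servo_tool(
  moves=[
    [[-0.1,0,-0.1,0,0,0,-1],[-0.2,0,-0.2,0,0,0,-1],[-0.3,0,-0.3,0,0,0,-1],[-0.4,0,-0.4,0,0,0,-1],[-0.5,0,-0.5,0,0,0,-1],[-0.6,0,-0.6,0,0,0,-1],[-0.7,0,-0.7,0,0,0,-1],[-0.8,0,-0.8,0,0,0,-1],[-0.9,0,-0.9,0,0,0,-1],[-1,0,-1,0,0,0,-1]],
  ],
)

```text
time: 2.15
tcp_pos: [0.3568, -0.3958, 0.2239]
tcp_rot: [-0.004, -2.221, 2.217]
ft_force: [0.8, 0.1, 0.9]
opening: 0.092
```

Request:
servo_tool(
  moves=[
    [[-0.1,0,-0.1,0,0,0,-1],[-0.2,0,-0.2,0,0,0,-1],[-0.3,0,-0.3,0,0,0,-1],[-0.4,0,-0.4,0,0,0,-1],[-0.5,0,-0.5,0,0,0,-1],[-0.6,0,-0.6,0,0,0,-1],[-0.7,0,-0.7,0,0,0,-1],[-0.8,0,-0.8,0,0,0,-1],[-0.9,0,-0.9,0,0,0,-1],[-1,0,-1,0,0,0,-1]],
  ],
)

```text
time: 3.15
tcp_pos: [0.4581, -0.2954, 0.2239]
tcp_rot: [-0.004, -2.221, 2.217]
ft_force: [-0.2, 0.9, 0.2]
opening: 0.0919
```

```bash
cat >> h.py <<'E'
YAW=np.radians(-16.8);EX=np.array([np.cos(YAW),np.sin(YAW),0]);EY=np.array([-EX[1],EX[0],0]);EZ=np.array([0,0,1.])
C=np.array([.557,-.154,0])
def tool(th): # back leaning th deg toward +EX
    t=np.radians(th);y=-np.cos(t)*EZ-np.sin(t)*EX;z=-EY;return np.c_[np.cross(y,z),y,z]
def rel(o,g,th): # g: grasp point world
    M=tool(th);tcp=np.array(g)+.0187*M[:,1]
    A=R.from_rotvec(o['tcp_rot']).as_matrix()
    d=A.T@(tcp-o['tcp_pos'])/.1; w=R.from_matrix(A.T@M).as_rotvec()/(np.pi/2)
    return d.round(3),w.round(3)
E
python3 - <<'E'
from workcell import r
from h import *
o=r.observe();print(o['joint_positions'])
g=np.array([.5978,-.1618,.140])
print(rel(o,g-.09*tool(20)[:,1],20)); print(rel(o,g,20))
E
```

```text
[ 0.63951203  0.29085116 -0.1532351   1.8432019   0.05028619  1.01273135
 -1.10958286]
(array([-1.625,  0.17 , -1.273]), array([-0.031,  0.182, -0.22 ]))
(array([-1.331,  1.016, -1.359]), array([-0.031,  0.182, -0.22 ]))
```

Request:
servo_tool(
  moves=[
    [[-0.1,0,-0.1,-0.003,0.018,-0.022,-1],[-0.2,0,-0.2,-0.006,0.036,-0.044,-1],[-0.3,0,-0.3,-0.009,0.055,-0.066,-1],[-0.4,0,-0.4,-0.012,0.073,-0.088,-1],[-0.5,0,-0.5,-0.015,0.091,-0.11,-1],[-0.6,0,-0.6,-0.018,0.109,-0.132,-1],[-0.7,0,-0.7,-0.021,0.127,-0.154,-1],[-0.8,0,-0.8,-0.025,0.146,-0.176,-1],[-0.9,0,-0.9,-0.028,0.164,-0.198,-1],[-1,0,-1,-0.031,0.182,-0.22,-1]],
  ],
)

```text
time: 4.15
tcp_pos: [0.5593, -0.1949, 0.2238]
tcp_rot: [0.055, -1.95, 1.852]
ft_force: [1.4, -0.6, 0.0]
opening: 0.092
```

```bash
python3 - <<'E'
from workcell import r
from h import *
o=r.observe();print(o['joint_positions'],o['tcp_pos'])
g=np.array([.5978,-.1618,.140])
print(rel(o,g-.085*tool(20)[:,1],20)); print(rel(o,g,20))
E
```

```text
[ 0.36199231  0.57767894 -0.12209502  1.45389259  0.05162734  1.46432198
 -1.63199842] [ 0.55928156 -0.19486563  0.22384383]
(array([-0.543,  0.031, -0.429]), array([-0.   , -0.001,  0.001]))
(array([-0.544,  0.881, -0.429]), array([-0.   , -0.001,  0.001]))
```

Request:
servo_tool(
  moves=[
    [[-0.09,0.01,-0.07,0,0,0,-1],[-0.18,0.02,-0.14,0,0,0,-1],[-0.27,0.03,-0.21,0,0,0,-1],[-0.36,0.03,-0.28,0,0,0,-1],[-0.45,0.03,-0.36,0,0,0,-1],[-0.54,0.03,-0.43,0,0,0,-1],[-0.54,0.03,-0.43,0,0,0,-1],[-0.54,0.03,-0.43,0,0,0,-1],[-0.54,0.03,-0.43,0,0,0,-1],[-0.54,0.03,-0.43,0,0,0,-1]],
  ],
)

```text
time: 5.15
tcp_pos: [0.6191, -0.1686, 0.2028]
tcp_rot: [0.054, -1.949, 1.852]
ft_force: [1.0, -0.9, 0.0]
opening: 0.0918
```

```bash
python3 - <<'E'
from workcell import r
from h import *
import cv2
o=r.observe();print(o['joint_positions'],o['tcp_pos'])
g=np.array([.5978,-.1618,.140])
print(rel(o,g,20))
cv2.imwrite("pics/w1.png",r.camera("wrist"));cv2.imwrite("pics/s1.png",r.camera("side"))
E
```

```text
[ 0.30142569  0.68241535 -0.12525073  1.3238066   0.04412128  1.48839233
 -1.68720904] [ 0.61905555 -0.1686408   0.20278942]
(array([-0.006,  0.853, -0.004]), array([-0.   , -0.001,  0.001]))
```

View pics/w1.png

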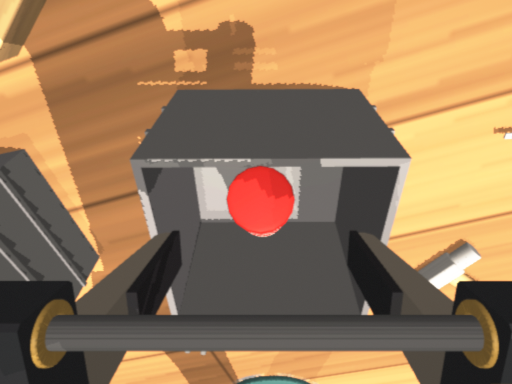

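View pics/s1.png

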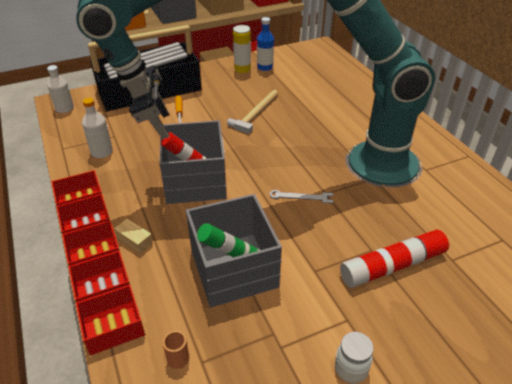

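The wrist view shows the cap at (261,200), centred between the fingers (180 and 350). The bin is square to the jaws, and nothing is in the way. I'll descend and close.

Request:
servo_tool(
  moves=[
    [[0,0.1,0,0,0,0,-1],[0,0.22,0,0,0,0,-1],[0,0.34,0,0,0,0,-1],[0,0.46,0,0,0,0,-1],[0,0.58,0,0,0,0,-1],[0,0.7,0,0,0,0,-1],[0,0.8,0,0,0,0,-1],[0,0.85,0,0,0,0,-1],[0,0.85,0,0,0,0,-1],[0,0.85,0,0,0,0,-1]],
  ],
)

```text
time: 6.25
tcp_pos: [0.5916, -0.1602, 0.1232]
tcp_rot: [0.053, -1.95, 1.852]
ft_force: [0.1, -0.1, -0.2]
opening: 0.0921
```

Request:
servo_tool(
  moves=[
    [[0,0,0,0,0,0,1],[0,0,0,0,0,0,1],[0,0,0,0,0,0,1],[0,0,0,0,0,0,1],[0,0,0,0,0,0,1],[0,0,0,0,0,0,1],[0,0,0,0,0,0,1],[0,0,0,0,0,0,1],[0,0,0,0,0,0,1],[0,0,0,0,0,0,1]],
  ],
  squeeze=40,
)

```text
time: 7.25
tcp_pos: [0.5915, -0.1602, 0.1232]
tcp_rot: [0.053, -1.95, 1.852]
ft_force: [0.1, -0.7, 0.4]
opening: 0.0432
```

```bash
python3 - <<'E'
from workcell import r
from h import *
import cv2
o=r.observe();print(o['joint_positions'],o['tcp_pos'],o['opening'],o['ft_force'])
# plan
M=R.from_rotvec(o['tcp_rot']).as_matrix();g=o['tcp_pos']-.0187*M[:,1]
b=lambda x,y,z:C+EX*x+EY*y+EZ*z
d=g-C;print("grasp in bin",d@EX,d@EY,g[2])
cv2.imwrite("pics/w2.png",r.camera("wrist"));cv2.imwrite("pics/s2.png",r.camera("side"));cv2.imwrite("pics/t2.png",r.camera("top"))
E
```

```text
[ 0.30608592  0.71093005 -0.12897844  1.46698383  0.05192671  1.31684305
 -1.69434485] [ 0.59149117 -0.16023465  0.1231978 ] 0.043225062453036436 [ 0.12589688 -0.70432138  0.389617  ]
grasp in bin 0.041225166036178956 0.004007795802250721 0.14076702582667414
```

View pics/w2.png

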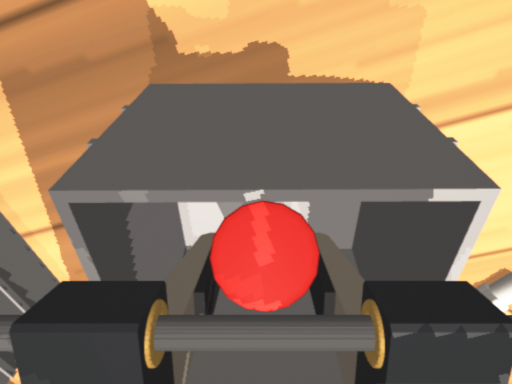

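View pics/s2.png

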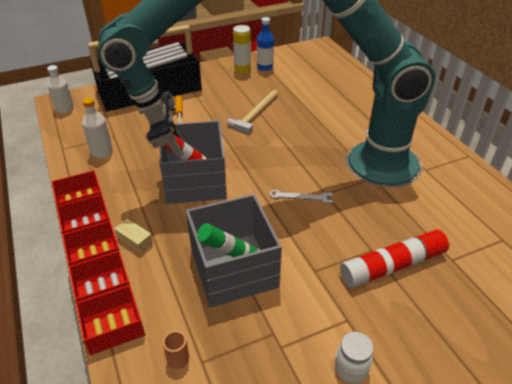

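```bash
python3 - <<'E'
from workcell import r
from h import *
o=r.observe()
def b(x,z):return C+EX*x+EY*.004+EZ*z
for x,z,th in [(.042,.148,20),(.044,.156,20),(.045,.164,20),(.044,.167,16),(.042,.169,12),(.040,.171,8),(.037,.172,4),(.034,.174,0),(.031,.174,-4),(.028,.174,-8),  (.025,.174,-12),(.02,.174,-16),(.016,.174,-20),(.012,.174,-21.5)]:
    d,w=rel(o,b(x,z),th);print(d.round(2),w.round(3))
E
```

```text
[ 0.02 -0.07  0.  ] [-0.    -0.001  0.   ]
[ 0.03 -0.15  0.  ] [-0.    -0.001  0.   ]
[ 0.04 -0.23  0.  ] [-0.    -0.001  0.   ]
[ 0.05 -0.26  0.  ] [-0.    -0.001  0.045]
[ 0.06 -0.27  0.  ] [-0.    -0.001  0.089]
[ 0.08 -0.28  0.  ] [-0.    -0.001  0.134]
[ 0.1  -0.29  0.  ] [-0.    -0.001  0.178]
[ 0.12 -0.3   0.  ] [-0.    -0.001  0.223]
[ 0.13 -0.29  0.  ] [-0.    -0.001  0.267]
[ 0.15 -0.29  0.  ] [-0.001 -0.001  0.311]
[ 0.17 -0.28  0.  ] [-0.001 -0.001  0.356]
[ 0.2  -0.28  0.  ] [-0.001 -0.001  0.4  ]
[ 0.23 -0.27  0.  ] [-0.001 -0.001  0.445]
[ 0.26 -0.26  0.  ] [-0.001 -0.001  0.461]
```

Request:
servo_tool(
  moves=[
    [[0.02,-0.07,0,0,0,0,1],[0.03,-0.15,0,0,0,0,1],[0.04,-0.23,0,0,0,0,1],[0.05,-0.26,0,0,0,0.045,1],[0.06,-0.27,0,0,0,0.09,1],[0.08,-0.28,0,0,0,0.135,1],[0.1,-0.29,0,0,0,0.18,1],[0.12,-0.3,0,0,0,0.225,1],[0.13,-0.29,0,0,0,0.265,1],[0.15,-0.29,0,0,0,0.31,1]],
  ],
)

```text
time: 8.4
tcp_pos: [0.5878, -0.1591, 0.1566]
tcp_rot: [-0.464, -2.096, 2.142]
ft_force: [-0.0, 0.1, -1.8]
opening: 0.0432
```

```bash
python3 - <<'E'
from workcell import r
from h import *
import cv2
o=r.observe();print(o['joint_positions'],o['opening'],o['ft_force'])
M=R.from_rotvec(o['tcp_rot']).as_matrix();g=o['tcp_pos']-.0187*M[:,1];d=g-C;print("grasp in bin",d@EX,d@EY,g[2])
def b(x,z):return C+EX*x+EY*.004+EZ*z
for x,z,th in [(.025,.174,-12),(.02,.174,-16),(.016,.174,-20),(.012,.174,-21.5)]:
    d,w=rel(o,b(x,z),th);print(d.round(2),w.round(3))
for n in("wrist","side","top"):cv2.imwrite(f"pics/{n}3.png",r.camera(n))
a=cv2.imread("pics/side3.png")[80:210,110:260]
cv2.imwrite("pics/side3c.png",cv2.resize(a,None,fx=4,fy=4,interpolation=cv2.INTER_CUBIC))
E
```

```text
[ 0.31619815  0.40138335 -0.14278942  1.86717694  0.10612361  0.73917007
 -1.7507991 ] 0.043157717766678955 [-0.02928825  0.0507187  -1.82268881]
grasp in bin 0.028359039334987304 0.00407010964249802 0.17514696113490016
[0.02 0.01 0.  ] [-0.001 -0.001  0.044]
[ 0.06 -0.    0.  ] [-0.001 -0.001  0.088]
[ 0.08 -0.01  0.  ] [-0.001 -0.001  0.132]
[ 0.12 -0.02  0.  ] [-0.001 -0.001  0.149]
```

View pics/side3c.png

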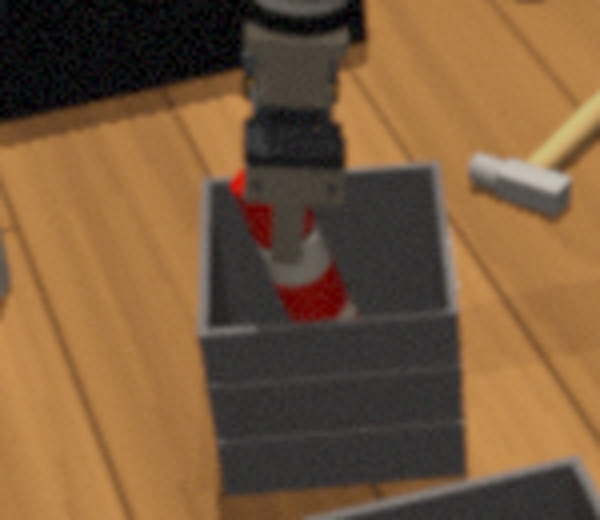

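View pics/wrist3.png

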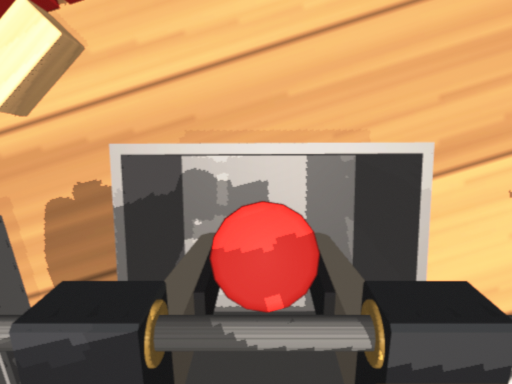

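The cap sits at (265,255) in the wrist view, the same place as before, so there's no slip. The can has followed the turn and still leans about 13°.

Request:
servo_tool(
  moves=[
    [[0.01,0,0,0,0,0.02,1],[0.02,0.01,0,0,0,0.045,1],[0.04,0,0,0,0,0.065,1],[0.06,0,0,0,0,0.09,1],[0.07,0,0,0,0,0.11,1],[0.08,-0.01,0,0,0,0.13,1],[0.12,-0.02,0,0,0,0.15,1],[0.12,-0.02,0,0,0,0.15,1],[0.12,-0.02,0,0,0,0.15,1],[0.12,-0.02,0,0,0,0.15,1]],
  ],
)

```text
time: 9.55
tcp_pos: [0.5762, -0.1555, 0.1571]
tcp_rot: [0.714, 2.062, -2.183]
ft_force: [-0.1, -0.4, -3.3]
opening: 0.0432
```

```bash
python3 - <<'E'
from workcell import r
from h import *
import cv2
o=r.observe();print(o['joint_positions'],o['opening'],o['ft_force'])
M=R.from_rotvec(o['tcp_rot']).as_matrix();g=o['tcp_pos']-.0187*M[:,1];d=g-C;print("grasp in bin",d@EX,d@EY,g[2])
print("down 1mm",(M.T@[0,0,-1]).round(3))
for n in("wrist","side","top"):cv2.imwrite(f"pics/{n}4.png",r.camera(n))
a=cv2.imread("pics/side4.png")[80:210,110:260]
cv2.imwrite("pics/side4c.png",cv2.resize(a,None,fx=4,fy=4,interpolation=cv2.INTER_CUBIC))
a=cv2.imread("pics/top4.png")[80:220,270:420]
cv2.imwrite("pics/top4c.png",cv2.resize(a,None,fx=4,fy=4,interpolation=cv2.INTER_CUBIC))
E
```

```text
[ 0.27737672  0.29422858 -0.10715109  2.08099192  0.18787761  0.40430326
 -1.84411008] 0.04319176506467822 [-0.14883332 -0.37378313 -3.27948734]
grasp in bin 0.0120169549226329 0.004144775372477237 0.17454549392984414
down 1mm [ 0.363  0.932 -0.001]
```

View pics/side4c.png

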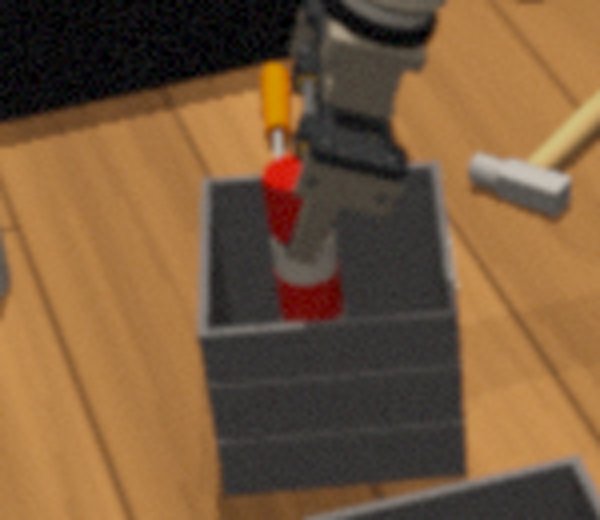

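View pics/top4c.png

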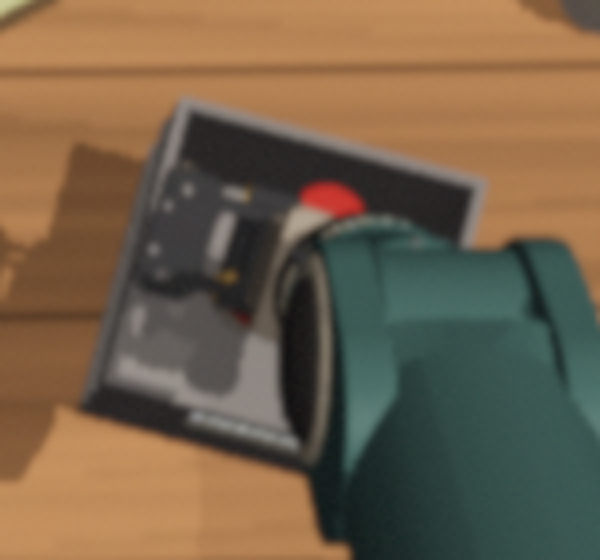

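View pics/wrist4.png

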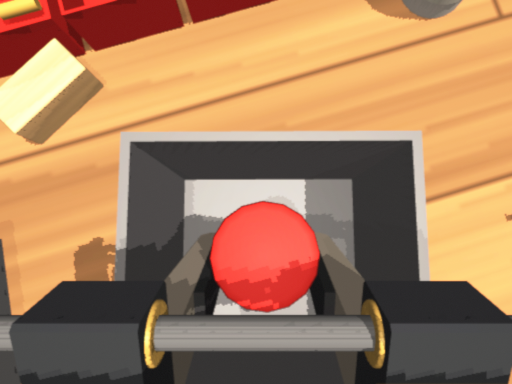

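```bash
python3 - <<'E'
from workcell import r
from h import *
s=r.camera_params("side")
c=C+EX*.012+EY*.004
e=c-s['eye'];e[2]=0;e/=np.linalg.norm(e);n=np.cross(e,EZ)
for sg in(1,-1):
    print(((proj(s,[c+sg*.022*n+EZ*z for z in(.205,.12,.07)])-[110,80]+.5)*4-.5).round(0).tolist())
E
```

```text
[[333.0, 175.0], [343.0, 276.0], [349.0, 331.0]]
[[267.0, 181.0], [280.0, 282.0], [287.0, 338.0]]
```

Request:
servo_tool(
  moves=[
    [[0.005,0.01,0,0,0,0,1],[0.01,0.02,0,0,0,0,1],[0.01,0.03,0,0,0,0,1],[0.015,0.04,0,0,0,0,1],[0.02,0.05,0,0,0,0,1],[0.02,0.055,0,0,0,0,1],[0.02,0.06,0,0,0,0,1],[0.025,0.06,0,0,0,0,1],[0.025,0.065,0,0,0,0,1],[0.025,0.065,0,0,0,0,1]],
  ],
)

```text
time: 10.7
tcp_pos: [0.5757, -0.1554, 0.1499]
tcp_rot: [0.714, 2.062, -2.183]
ft_force: [-0.4, 0.1, -3.5]
opening: 0.0434
```

Request:
servo_tool(
  moves=[
    [[0,0.003,0,0,0,0,1],[0,0.006,0,0,0,0,1],[0.004,0.009,0,0,0,0,1],[0.005,0.012,0,0,0,0,1],[0.006,0.014,0,0,0,0,1],[0.006,0.014,0,0,0,0,1],[0.006,0.014,0,0,0,0,1],[0.006,0.014,0,0,0,0,1],[0.006,0.014,0,0,0,0,1],[0.006,0.014,0,0,0,0,1]],
  ],
)

```text
time: 11.7
tcp_pos: [0.5757, -0.1555, 0.1484]
tcp_rot: [0.714, 2.062, -2.183]
ft_force: [-0.1, 0.8, -2.7]
opening: 0.0434
```

Request:
servo_tool(
  moves=[
    [[0,0.003,0,0,0,0,1],[0,0.006,0,0,0,0,1],[0.004,0.009,0,0,0,0,1],[0.004,0.011,0,0,0,0,1],[0.004,0.011,0,0,0,0,1],[0.004,0.011,0,0,0,0,1],[0.004,0.011,0,0,0,0,1],[0.004,0.011,0,0,0,0,1],[0.004,0.011,0,0,0,0,1],[0.004,0.011,0,0,0,0,1]],
  ],
)

```text
time: 12.7
tcp_pos: [0.5757, -0.1554, 0.1472]
tcp_rot: [0.714, 2.062, -2.183]
ft_force: [0.3, -0.2, -2.3]
opening: 0.0434
```

Request:
servo_tool(
  moves=[
    [[0,0.003,0,0,0,0,1],[0,0.006,0,0,0,0,1],[0.004,0.009,0,0,0,0,1],[0.004,0.012,0,0,0,0,1],[0.006,0.015,0,0,0,0,1],[0.006,0.015,0,0,0,0,1],[0.006,0.015,0,0,0,0,1],[0.006,0.015,0,0,0,0,1],[0.006,0.015,0,0,0,0,1],[0.006,0.015,0,0,0,0,1]],
  ],
)

```text
time: 13.7
tcp_pos: [0.5764, -0.1556, 0.1466]
tcp_rot: [0.716, 2.061, -2.182]
ft_force: [-2.4, 0.4, 5.1]
opening: 0.0435
```

```bash
python3 - <<'E'
from workcell import r
o=r.observe();print(o['tcp_pos'],o['ft_force'],o['ft_torque'])
E
```

```text
[ 0.57638946 -0.15564472  0.14658975] [-2.43141241  0.39750276  5.1332165 ] [0.06429905 0.58272849 0.01768334]
```

Contact: the vertical reading went from about -3.3 N hanging to +5.1 N. I'll ease the grip first so the foot settles flat, then open.

Request:
servo_tool(
  moves=[
    [[0,0,0,0,0,0,1],[0,0,0,0,0,0,1],[0,0,0,0,0,0,1],[0,0,0,0,0,0,1],[0,0,0,0,0,0,1],[0,0,0,0,0,0,1],[0,0,0,0,0,0,1],[0,0,0,0,0,0,1],[0,0,0,0,0,0,1],[0,0,0,0,0,0,1]],
  ],
  squeeze=4,
)

```text
time: 14.7
tcp_pos: [0.5764, -0.1556, 0.1466]
tcp_rot: [0.716, 2.061, -2.182]
ft_force: [0.5, 1.1, 0.4]
opening: 0.044
```

Request:
servo_tool(
  moves=[
    [[0,0,0,0,0,0,0.05],[0,0,0,0,0,0,0.02],[0,0,0,0,0,0,-0.1],[0,0,0,0,0,0,-0.2],[0,0,0,0,0,0,-0.3],[0,0,0,0,0,0,-0.5],[0,0,0,0,0,0,-0.6],[0,0,0,0,0,0,-0.7],[0,0,0,0,0,0,-0.7],[0,0,0,0,0,0,-0.7]],
  ],
)

```text
time: 15.7
tcp_pos: [0.5764, -0.1556, 0.1466]
tcp_rot: [0.716, 2.061, -2.182]
ft_force: [-0.5, -0.1, 0.6]
opening: 0.0782
```

```bash
python3 - <<'E'
from workcell import r
from h import *
import cv2
o=r.observe();print(o['joint_positions'],o['opening'],o['ft_force'])
M=R.from_rotvec(o['tcp_rot']).as_matrix();print(M[:,1])
for n in("wrist","side"):cv2.imwrite(f"pics/{n}5.png",r.camera(n))
a=cv2.imread("pics/side5.png")[80:210,110:260]
cv2.imwrite("pics/side5c.png",cv2.resize(a,None,fx=4,fy=4,interpolation=cv2.INTER_CUBIC))
E
```

```text
[ 0.27010285  0.31052436 -0.09906489  2.08994141  0.19804236  0.37729067
 -1.85478215] 0.07816480208730485 [-0.45657788 -0.10914771  0.55719159]
[ 0.34915872 -0.10706804 -0.93092675]
```

View pics/side5c.png

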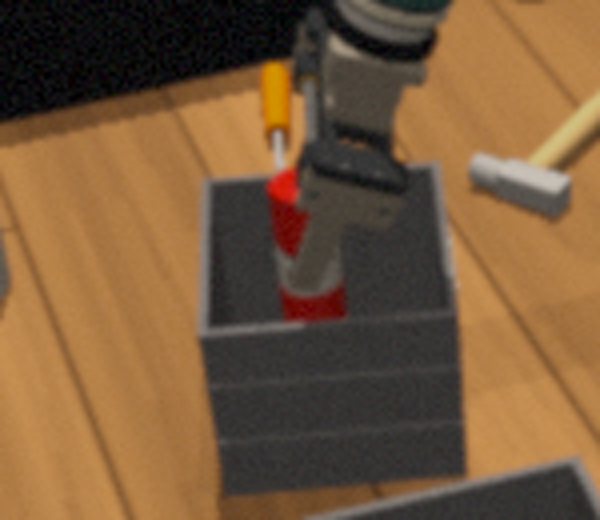

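View pics/wrist5.png

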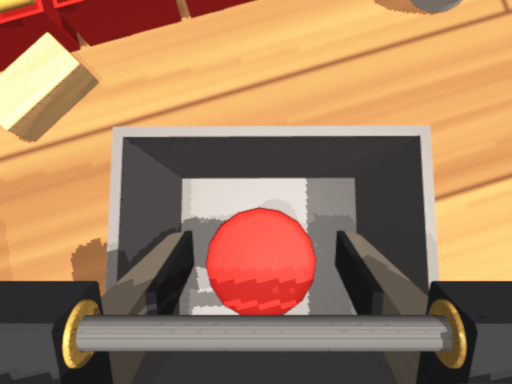

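The can stands free between the open fingers, with its cap at (262,262). I'll withdraw straight back along the tool axis.

Request:
servo_tool(
  moves=[
    [[0,-0.05,0,0,0,0,-1],[0,-0.15,0,0,0,0,-1],[0,-0.25,0,0,0,0,-1],[0,-0.35,0,0,0,0,-1],[0,-0.47,0,0,0,0,-1],[0,-0.6,0,0,0,0,-1],[0,-0.7,0,0,0,0,-1],[0,-0.8,0,0,0,0,-1],[0,-0.9,0,0,0,0,-1],[0,-1,0,0,0,0,-1]],
  ],
)

```text
time: 16.8
tcp_pos: [0.5412, -0.1448, 0.2404]
tcp_rot: [0.716, 2.061, -2.182]
ft_force: [0.7, -0.4, 0.2]
opening: 0.0917
```

Request:
servo_tool(
  moves=[
    [[0,-0.08,0,0,0,0,-1],[0,-0.16,0,0,0,0,-1],[0,-0.24,0,0,0,0,-1],[0,-0.32,0,0,0,0,-1],[0,-0.4,0,0,0,0,-1],[0,-0.48,0,0,0,0,-1],[0,-0.55,0,0,0,0,-1],[0,-0.6,0,0,0,0,-1],[0,-0.6,0,0,0,0,-1],[0,-0.6,0,0,0,0,-1]],
  ],
)

```text
time: 17.8
tcp_pos: [0.5201, -0.1384, 0.2962]
tcp_rot: [0.716, 2.061, -2.182]
ft_force: [-0.2, 0.0, -0.2]
opening: 0.0919
```

```bash
python3 - <<'E'
from workcell import r
from h import *
import cv2
o=r.observe();print(o['joint_positions'],o['tcp_pos'],o['ft_force'])
for n in("wrist","side"):cv2.imwrite(f"pics/{n}6.png",r.camera(n))
s=r.camera_params("side")
a=cv2.imread("pics/side6.png")[80:210,110:260]
cv2.imwrite("pics/side6c.png",cv2.resize(a,None,fx=4,fy=4,interpolation=cv2.INTER_CUBIC))
E
```

```text
[ 0.3199794   0.00879471 -0.15108836  2.05430943  0.07396472  0.70903779
 -1.74343048] [ 0.52013625 -0.13838084  0.29621799] [-0.18788369  0.00350179 -0.18194229]
```

View pics/side6c.png

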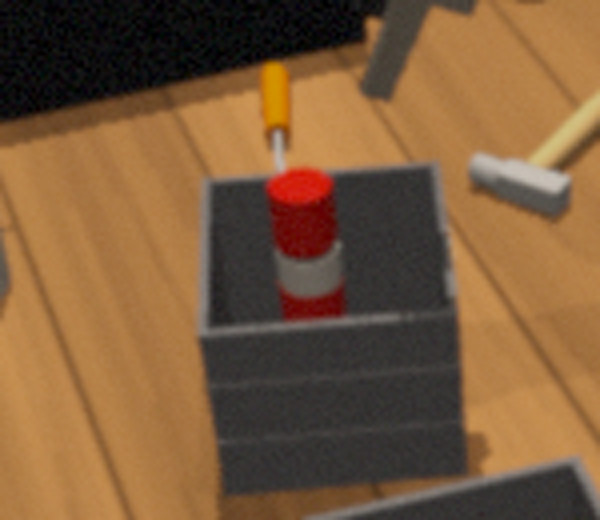

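View pics/wrist6.png

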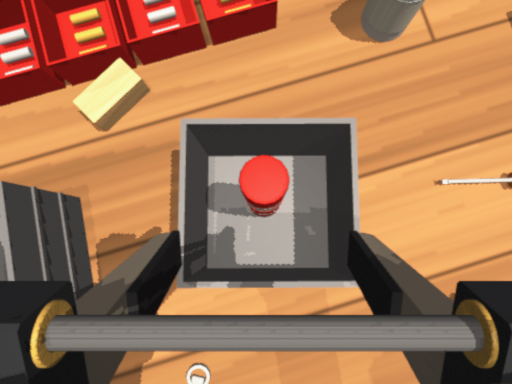

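View pics/side6.png

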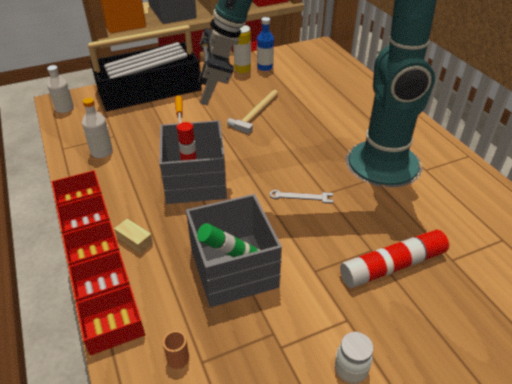

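The side view shows the can upright: its left edge runs from (268,187) to (283,318) in the crop, which matches a projected vertical. It stands clear of the walls, the gripper is well away, and the green can hasn't moved.

```bash
python3 -c "
from workcell import r
print(r.job_done())"
```

```text
the job is handed in; nothing more can be done
None
```

The red-capped can now stands upright on its foot on the floor of its own bin, and I handed the job in at about 18 s of the 32 s allowed.

I gripped the can across, near rim height, and raised the grip point about 35 mm while turning the can about 41° to upright, with its foot well below the rim throughout. I then lowered it until the force reading showed contact, eased the grip so the foot could settle flat, opened the fingers and backed away along the tool axis.

- **Standing:** the last side and wrist pictures show the can upright and clear of the walls, with its edges matching a projected vertical line.
- **Green can:** it lies as it did at the start.
- **Gripper:** it is open and clear of everything, with close to 0 N at the wrist.
- **Disagreement:** the floor contact came about 2.5 mm lower than I had worked out. That is within what I'd expect from the camera calibration and reading the grip height off the pictures.
- **Forces:** the highest wrist reading I saw was about 6 N, against the 120 N limit.

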